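Lock the reel onto its shaft with the linchpin

TASK

Take the linchpin with the yellow head and brass ring out of the pin block and push it down through the hole in the flat end of the reel stand's shaft until its flange sits on the shaft, with the ring leaning back towards the reel. Then swing the ring up and over so that it drops round the end of the shaft and hangs locked below it. Leave the plain black-knobbed pin standing in the block.

Things in the scene. Friction and masses are not known exactly. Their poses are not given: they have to be found in the camera images.
- linchpin: Pin with yellow 16 mm square head and brass ring, upright in a fixed 58 mm high block. Origin: underside centre of its 28 mm flange; z up. Shank 10 mm thick, tapering to 4, ends 50 mm below; head top 44 mm above. Ring 69 mm wide, hinged 12 mm above, axis y; at first its end is 52 mm to +x, 44 mm above the hinge. Grip the head's y faces, tips 28 mm or more above the origin. 0.1 kg.
- lock_ring (a joint): Angle of the linchpin's brass ring (wire 5 mm, reaching 68 mm from its hinge), rad. 0: leaning back to the pin's +x, 40 degrees above level, on its stop; 0.87: straight up; 2.44: level to the pin's -x; 4.01: hanging straight down (locked). It turns almost freely: pushed a little past straight up, it falls to the other side and hangs down if nothing is in its way.
- shaft_hole (a point): Mouth of the upright through hole (15 mm, flared to 22) in the flat end of the fixed stand's level shaft, 88 mm above the bench; z up. The flat is 36 mm wide (y), 24 thick. The free end is 20 mm to -x; the white reel (top 105 mm above the bench) is on +x, from 38 mm on. Put the pin in with its x along this x (within 15 degrees) so that the ring clears the free end.
- plain_pin: The wrong pin, in the block's other hole, 100 mm from the linchpin: same shank and flange, but a round black knob (26 mm diameter, top 39 mm above its origin) and no ring. Origin at the centre of its flange's underside. Leave it there.

How it is judged:
On the way, in this order (a step that is already met when the one before it is completed fails the run):
1. the linchpin is fully home in the shaft's hole, its ring still back towards the reel (horizontal distance between linchpin and shaft_hole below 0.008 m and z of linchpin in the frame of shaft_hole between -0.005 and 0.006 m and value of joint lock_ring below 0.8 rad), for 0.2 s.
2. the ring has been swung over and hangs round the shaft's end (value of joint lock_ring above 3.6 rad and horizontal distance between linchpin and shaft_hole below 0.008 m), for 0.2 s.
At the end, for the whole second after the job is handed in: The linchpin stands in the shaft's hole at rest, upright within 11 degrees, within 8 mm of its centre and its flange within 6 mm of the flat's top; its ring hangs round the shaft's end, within 23 degrees of straight down (joint above 3.6 rad); the plain pin is within 20 mm of where it stood (all of step 2 and z of linchpin in the frame of shaft_hole between -0.005 and 0.006 m and angle between linchpin's own z axis and vertical below 0.2 rad and linear speed of linchpin below 0.02 m/s and distance of plain_pin from where it was at the start of the episode below 0.02 m); the robot touches nothing.
It fails at once if the plain pin is lifted or moved by more than 20 mm (distance of plain_pin from where it was at the start of the episode above 0.02 m).
It also fails if it takes over 51 s, if anything falls off the work surface, if the arm or the gripper's body presses on something with over 40 N, if the wrist force passes 120 N, or if a joint passes its speed limit or range.

ROBOT

A 7-joint arm with a two-finger parallel gripper is mounted at the origin on a cart in front of the work surface, level with it; the furniture and walls round the work are solid. World frame = base frame: x ahead of the robot, y to its left, z up, the work surface at z = 0. Lengths are in m, angles in rad, forces in N, time in s.
With the tool pointing down it reaches from about 0.4 to 0.85 m from the base axis. Payload 10.4 kg.
Tool frame: the origin (TCP) lies at the very end of the fingers, on their centre line; the grasp point (between the pads) lies 19 mm behind it (r.pinch_z is the distance from the TCP to the grasp point, in m); z points along the fingers, y is the line along which they close (so a half turn about z gives the same grasp; the last joint's range is limited). The gripper opens to 87 mm and grips with 3 to 60 N. Pads are 19 mm wide; open, the fingers measure 117 mm over their backs; the gripper's body (75 mm by 190 mm) begins 51 mm behind the grasp point.
Start: joints at [-1.218, 0.332, -0.065, 1.46, 0.022, 1.35, -0.088], TCP at [0.229, 0.581, 0.223] pointing down, gripper open.
Joint ranges: [-2.6, 2.6], [-0.5, 2.12], [-1.47, 1.34], [0.16, 2.42], [-1.27, 4.41], [0.06, 2.06], [-2.6, 2.6]. Speed limits (rad/s): [2.22, 2.22, 2.79, 2.79, 3.14, 3.14, 3.14].

INTERFACE

Orientations are given as a unit quaternion [x, y, z, w].
In Python, from bench import sensors, vision, r gives the robot as it stands.
- The arm moves only by the shell command python3 -m crank 'ROWS' [OPENING] [FORCE]. ROWS is JSON, a list of rows, each a list of 2 entries, a list of its own where there are three numbers: the shift along the tool's x, y, z normalised to -1 to 1, where 1 is 3 cm, then the turn about the tool's z normalised to -1 to 1, where 1 is 8 degrees. A call has 1 to 12 rows; each row shifts and turns the commanded pose from where the row before left it, along the tool's axes as they then stand; what a row does not reach is not made up. A row lasts 1/8 s, in which the tool goes at most 62.5 mm and 10.7 degrees, less where a joint would pass 70% of its speed; a pose out of reach is approached as far as the arm can. A call with a number of a shift or a turn outside -1 to 1 is refused whole. A call with a gripper value outside its range is refused whole. OPENING is the opening, from 0 (shut) to 1 (fully open), set as the call begins (- or left out, the last holds). The fingers move at their own pace and stop on an object; FORCE is the grip in N (left out, the last holds). Time passes only in rows, so rows that do not move let the fingers close. It gives the time, the measured TCP pose, the force, the opening and the grip force at its end, in the units of the state.
- sensors.read_state(): the state, without advancing time (a new reading comes with each control period).
- vision.camera(name): name is "scene" or "side" or "wrist"; returns the picture (420x560x3 uint8, red, green, blue); there is no depth.
- vision.camera_model(name): a dict with "vertical_fov" (degrees; the focal length in pixels is half the picture's height over the tangent of half this angle, whatever the lens; pixels are square), "cx", "cy" (the principal point, pixels), "dist" ([k1, k2, p1, p2, k3] as OpenCV has them; the pictures are not rectified), "camera_from_world" (4x4, takes a point from world to camera coordinates); the wrist camera has in their place "hand_eye" (4x4, takes a point from camera to tool coordinates, whose origin is the TCP and whose axes are the flange's). Camera axes: x right, y down, z forward; pixel columns grow to the right and rows downward; lengths in m; the calibration is good to about 2 mm. A picture is of the moment at which its call begins: read the wrist's pose just before it. camera_model takes no time and is no camera call.
- r.close_job(): hands the job in; it is judged then, once.
The state is a dict: "time": time; "joint_positions": joint angles; "joint_vel": joint speeds; "joint_torque": joint torques, N m; "ee_pos": TCP position; "eef_rot": TCP orientation; "ft_force": force on the tool from outside, world axes, zero at the start; "torque": the same for the moment, N m; "width": finger opening in m; "grip_force": force on a finger pad.
Only numpy, scipy, OpenCV 4.12 (cv2) and the standard library are available. Lean on these libraries where they do the work, as an engineer would, in place of code of your own. Each camera call takes 0.05 s, during which the arm holds its last target. There are 200 camera calls.

## Working session

There is one attempt and no reset: what is moved stays moved. The work goes in short steps, Python scripts to look and compute and a shell command to move; the robot and the scene stay as the last step left them, time stands still between calls to the robot, and variables do not carry over. Pictures are saved under pics/ and viewed, at most 10 in all, crops included, and the job is handed in when it is done.

```bash
ls; mkdir -p pics; cat > h.py <<'E'
import numpy as np,cv2
from bench import sensors,vision,r
from scipy.spatial.transform import Rotation as R
def K(m,h=420):
    f=h/2/np.tan(np.radians(m["vertical_fov"])/2); return np.array([[f,0,m["cx"]],[0,f,m["cy"]],[0,0,1]])
def wfc(name,s=None):
    m=vision.camera_model(name)
    if name!="wrist": return m,np.linalg.inv(np.array(m["camera_from_world"]))
    s=s or sensors.read_state(); T=np.eye(4); T[:3,:3]=R.from_quat(s["eef_rot"]).as_matrix(); T[:3,3]=s["ee_pos"]
    return m,T@np.array(m["hand_eye"])
def ray(name,uv,s=None):
    m,T=wfc(name,s)
    p=cv2.undistortPoints(np.array([[uv]],float),K(m),np.array(m["dist"],float))[0,0]
    return T[:3,3],T[:3,:3]@np.array([p[0],p[1],1])
def onz(name,uv,z,s=None):
    o,d=ray(name,uv,s); return o+d*(z-o[2])/d[2]
def tri(a,b):
    (o,d),(p,e)=a,b; t=np.linalg.lstsq(np.c_[d,-e],p-o,rcond=None)[0]
    x,y=o+d*t[0],p+e*t[1]; return (x+y)/2,np.linalg.norm(x-y)
def proj(name,P,s=None):
    m,T=wfc(name,s); C=np.linalg.inv(T)
    return cv2.projectPoints(np.array([P],float),cv2.Rodrigues(C[:3,:3])[0],C[:3,3],K(m),np.array(m["dist"],float))[0][0,0]
E
python3 - <<'E'
from h import *
s=sensors.read_state();print(s["time"],s["ee_pos"],s["eef_rot"],R.from_quat(s["eef_rot"]).as_matrix().round(3))
for n in("scene","side"):
    a=vision.camera(n);cv2.imwrite(f"pics/{n}0.png",a[:,:,::-1])
    m=vision.camera_model(n);print(n,np.linalg.inv(np.array(m["camera_from_world"])).round(3).tolist(),m["dist"])
print(np.array(vision.camera_model("wrist")["hand_eye"]).round(3))
E
```

```text
pics
0.0 [0.22927511 0.58102585 0.22177263] [ 1.86807590e-01  9.82396277e-01 -6.86069421e-04 -8.81659718e-05] [[-0.93   0.367 -0.   ]
 [ 0.367  0.93  -0.001]
 [-0.    -0.001 -1.   ]]
scene [[0.786, -0.251, 0.565, 0.023], [-0.618, -0.346, 0.706, -0.66], [0.018, -0.904, -0.427, 0.459], [0.0, 0.0, 0.0, 1.0]] [0.04918818 0.         0.         0.         0.        ]
side [[0.865, -0.278, 0.418, 0.149], [-0.502, -0.445, 0.742, -0.698], [-0.02, -0.851, -0.524, 0.576], [0.0, 0.0, 0.0, 1.0]] [-0.01678761  0.          0.          0.          0.        ]
[[-0.001 -0.96  -0.281  0.076]
 [ 1.    -0.001 -0.     0.001]
 [ 0.    -0.281  0.96  -0.162]
 [ 0.     0.     0.     1.   ]]
```

View pics/scene0.png

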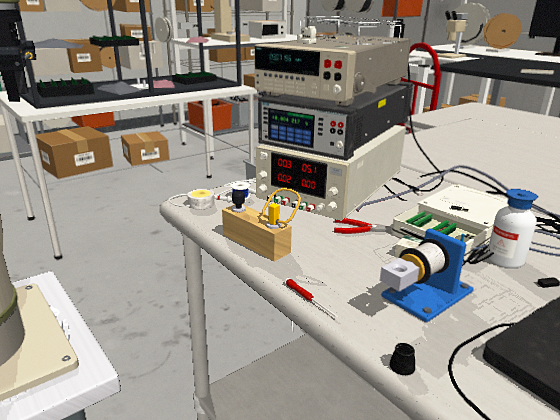

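View pics/side0.png

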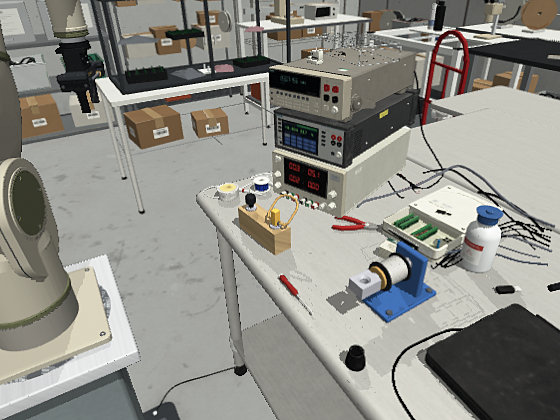

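The scene view shows the yellow head at about (273,213), the black knob at (239,194) and the shaft's flat end at (400,270). The side view has them at (276,217), (250,200) and (367,283). I'll enlarge both for accurate pixels.

```bash
python3 - <<'E'
from h import *
a=cv2.imread("pics/scene0.png");b=cv2.imread("pics/side0.png")
def c(i,u,v,w=80,h=60,k=5): return cv2.resize(i[v:v+h,u:u+w],None,fx=k,fy=k,interpolation=cv2.INTER_CUBIC)
top=np.hstack([c(a,225,180),c(b,230,185)]);bot=np.hstack([c(a,370,240),c(b,340,245)])
cv2.imwrite("pics/c0.png",np.vstack([top,bot]))
for n,i in(("scene",a),("side",b)):
    h=cv2.cvtColor(i,cv2.COLOR_BGR2HSV);m=cv2.inRange(h,(22,200,150),(32,255,255))
    k,l,st,ce=cv2.connectedComponentsWithStats(m)
    for j in range(1,k):
        if st[j,4]>15 and 150<ce[j][1]<300: print(n,st[j],ce[j])
E
```

```text
scene [269 203  10  21 162] [273.67283951 212.88888889]
```

View pics/c0.png

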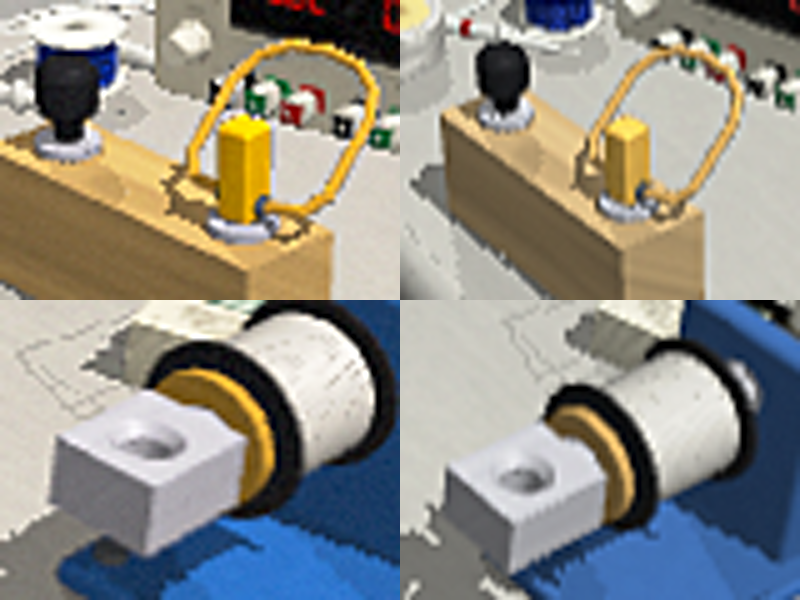

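```bash
cat >> h.py <<'E'
def px(cu,cv,ou,ov,k=5): return ((cu+.5)/k-.5+ou,(cv+.5)/k-.5+ov)
E
python3 - <<'E'
from h import *
S=lambda u,v:px(u,v,225,180); D=lambda u,v:px(u-400,v,230,185)
S2=lambda u,v:px(u,v-300,370,240); D2=lambda u,v:px(u-400,v-300,340,245)
for n,a,b,z in(("head",S(244,123),D(628,125),.102),("plain fl",S(68,146),D(505,117),.0605),("knobtop",S(67,56),D(503,45),.097),("ringtop",S(300,43),D(682,50),.114),
  ("ringR",S(375,90),D(740,95),.1),("ringL",S(192,170),D(594,150),.08),
  ("hole",S2(147,440),D2(525,475),.088),("cF",S2(155,488),D2(513,512),.088),("cL",S2(56,437),D2(447,466),.088),("cR",S2(245,435),D2(605,470),.088)):
    p,e=tri(ray("scene",a),ray("side",b))
    print(n,onz("scene",a,z).round(4),onz("side",b,z).round(4),p.round(4),round(e,4))
E
```

```text
head [ 0.5005 -0.0288  0.102 ] [ 0.5005 -0.0284  0.102 ] [ 0.5005 -0.0286  0.102 ] 0.0003
plain fl [0.4851 0.068  0.0605] [0.484  0.0685 0.0605] [0.4825 0.0643 0.0629] 0.0007
knobtop [0.489  0.0732 0.097 ] [0.4882 0.0738 0.097 ] [0.4869 0.0703 0.0988] 0.0007
ringtop [ 0.5471 -0.0026  0.114 ] [ 0.544  -0.0017  0.114 ] [ 0.539  -0.0118  0.1197] 0.0018
ringR [ 0.5625 -0.0301  0.1   ] [ 0.5577 -0.03    0.1   ] [ 0.5503 -0.0433  0.1084] 0.0018
ringL [ 0.4883 -0.0128  0.08  ] [ 0.4933 -0.0078  0.08  ] [0.4995 0.0035 0.0711] 0.0013
hole [ 0.5328 -0.2975  0.088 ] [ 0.5327 -0.2975  0.088 ] [ 0.5325 -0.2977  0.0882] 0.0
cF [ 0.514  -0.3158  0.088 ] [ 0.517 -0.31   0.088] [ 0.5186 -0.3106  0.0854] 0.0042
cL [ 0.5121 -0.2802  0.088 ] [ 0.5121 -0.2793  0.088 ] [ 0.5116 -0.2802  0.0885] 0.0008
cR [ 0.5588 -0.313   0.088 ] [ 0.5585 -0.3103  0.088 ] [ 0.5566 -0.3133  0.09  ] 0.0024
```

```bash
python3 - <<'E'
from h import *
S=lambda u,v:px(u,v,225,180); D=lambda u,v:px(u-400,v,230,185)
# ring bottom ends near hinge
for n,q in(("scene",[S(190,170),S(268,207),S(215,187)]),("side",[D(593,158),D(655,190),D(604,178)])):
    print(n,[onz(n,p,.07).round(4).tolist() for p in q])
# ring extreme top midpoints
print(onz("scene",S(330,50),.114),onz("side",D(705,55),.114))
print("instr base",onz("side",(277,200),0),onz("side",(327,212),0),onz("side",(410,160),0))
s=sensors.read_state();Rm=R.from_quat(s["eef_rot"]).as_matrix()
print("to head, tool axes",Rm.T@(np.array([.5005,-.0286,.25])-s["ee_pos"]),"hole",Rm.T@(np.array([.5325,-.2975,.25])-s["ee_pos"]))
E
```

```text
scene [[0.5, 0.0047, 0.07], [0.5047, -0.0385, 0.07], [0.4989, -0.013, 0.07]]
side [[0.4967, 0.0004, 0.07], [0.508, -0.0377, 0.07], [0.4931, -0.017, 0.07]]
[ 0.55210095 -0.01487618  0.114     ] [ 0.55060186 -0.01123515  0.114     ]
instr base [0.60497886 0.15757999 0.        ] [0.68735461 0.03248357 0.        ] [1.10514989 0.15018463 0.        ]
to head, tool axes [-0.47606192 -0.46761429 -0.02755548] hole [-0.60451412 -0.70600713 -0.02725039]
```

```bash
python3 -m crank '[[[-0.5,-0.5,0],0],[[-1,-0.98,0],0],[[-1,-0.98,0],0],[[-1,-0.98,0],0],[[-1,-0.98,0],0],[[-1,-0.98,0],0],[[-1,-0.98,0],0],[[-1,-0.98,0],0],[[-1,-0.98,0],0],[[-1,-0.98,0],0],[[-1,-0.98,0],0],[[-1,-0.98,0],0]]' 1 && python3 -m crank '[[[-1,-0.98,0],0],[[-1,-0.98,0],0],[[-1,-0.98,0],0],[[-1,-0.98,0],0],[[-0.4,-0.4,0],0],[[0,0,0],-1],[[0,0,0],-1],[[0,0,0],-1],[[0,0,0],-1],[[0,0,0],-0.6],[[0,0,0],0],[[0,0,0],0]]'
python3 - <<'E'
from h import *
import json
s=sensors.read_state();a=vision.camera("wrist");cv2.imwrite("pics/w1.png",a[:,:,::-1])
json.dump({k:np.array(s[k]).tolist() for k in("ee_pos","eef_rot")},open("w1.json","w"))
print(s["ee_pos"],R.from_quat(s["eef_rot"]).as_matrix().round(3),proj("wrist",[.5005,-.0286,.102]))
E
```

```text
time: 1.6
ee_pos: [0.4263, 0.1386, 0.2224]
eef_rot: [0.187, 0.982, 0.0, -0.0]
ft_force: [0.4, 0.4, -0.3]
width: 0.0868
grip_force: 0.0
time: 3.1
ee_pos: [0.5012, -0.029, 0.2224]
eef_rot: [-0.132, 0.991, 0.0, -0.0]
ft_force: [0.3, -0.6, 0.1]
width: 0.0872
grip_force: 0.0
[ 0.50121556 -0.02899125  0.22239644] [[-0.965 -0.262 -0.   ]
 [-0.262  0.965  0.   ]
 [ 0.     0.    -1.   ]] [278.27917746 198.73131752]
```

View pics/w1.png

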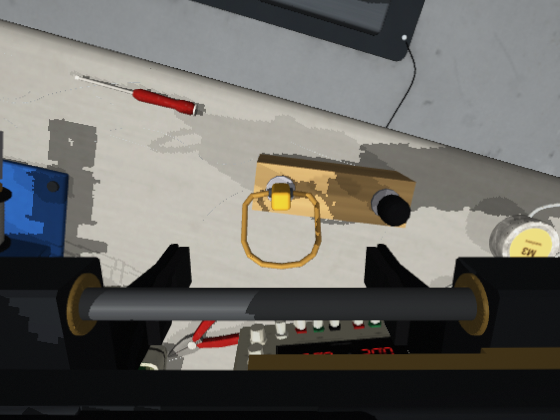

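The head's top is at about (281,197), and the ring extends straight down-image from 243 to 320 px, so the tool is already nearly aligned with the pin. I'll measure the remaining error.

```bash
python3 - <<'E'
from h import *
import json
s=json.load(open("w1.json"));a=cv2.imread("pics/w1.png");h=cv2.cvtColor(a,cv2.COLOR_BGR2HSV)
m=cv2.inRange(h,(22,200,120),(32,255,255))[160:230,240:330]
k,l,st,ce=cv2.connectedComponentsWithStats(m);j=1+st[1:,4].argmax();print(st[j],ce[j])
c=h[180:215:3,265:300:3];print(np.array2string(c[:,:,2],max_line_width=200))
Rm=R.from_quat(s["eef_rot"]).as_matrix()
# ring edges in tool frame at heights along ring: 
ring=cv2.inRange(h,(15,140,90),(24,255,255))
for v in(215,225,235,245):
    u=np.flatnonzero(ring[v,235:330])+235
    g=np.split(u,np.flatnonzero(np.diff(u)>8)+1);print(v,[round(x.mean(),1) for x in g])
u=np.flatnonzero(ring[262:269,235:330].any(0))+235;print("end",u.min(),u.max())
for q in((281,190),(272,190),(290,190),(281,208)):
    print(q,(Rm.T@(onz("wrist",q,.102,s)-s["ee_pos"])).round(4))
E
```

```text
[39 34  8  1  8] [42.5 34. ]
[[197 193 200 189 188 188 189 206 205  96 199 219]
 [196 174 192 162 123  89  93 134 101  95 102 126]
 [198 192 181  99  88  85  86  85  92  99 100 124]
 [119  75  74 101  91  90  88  86  81  48  96 128]
 [171 124  95 142 149 143 149 150  94  51 113 101]
 [169 110 130 239 239 239 239 239 187  49 113 117]
 [215 182 179 239 239 239 239 239 198 119 176 175]
 [218 229 191 239 239 239 239 239 199 231 231 230]
 [207 226 193 239 239 239 239 239 200 229 230 230]
 [128 221 198 239 239 239 239 239 196 226 226 226]
 [134 136 221 208 217 215 214 213 220 220 221 220]
 [196 195 196 197 200 206 214 216 220 222 220 220]]
215 [np.float64(244.0), np.float64(316.5)]
225 [np.float64(244.0), np.float64(317.0)]
235 [np.float64(243.5), np.float64(317.5)]
245 [np.float64(245.0), np.float64(316.0)]
end 256 305
(281, 190) [0.008  0.0028 0.1204]
(272, 190) [ 0.008  -0.0046  0.1204]
(290, 190) [0.008  0.0101 0.1204]
(281, 208) [-0.0073  0.0028  0.1204]
```

```bash
python3 -m crank '[[[-0.05,0.07,0],0],[[0,0,0.5],0],[[0,0,1],0],[[0,0,1],0],[[0,0,1],0],[[0,0,0.6],0],[[0,0,0.35],0],[[0,0,0],0],[[0,0,0],0]]' && python3 -m crank '[[[0,0,0],0],[[0,0,0],0],[[0,0,0],0],[[0,0,0],0],[[0,0,0],0],[[0,0,0],0],[[0,0,0],0],[[0,0,0],0]]' 0 40
```

```text
time: 4.28
ee_pos: [0.5027, -0.0266, 0.0896]
eef_rot: [-0.133, 0.991, 0.0, 0.0]
ft_force: [-0.2, 0.0, -0.3]
width: 0.0872
grip_force: 0.0
time: 5.28
ee_pos: [0.5022, -0.0265, 0.089]
eef_rot: [-0.133, 0.991, 0.0, 0.0]
ft_force: [0.7, -0.7, -0.7]
width: 0.0155
grip_force: 40.1
```

```bash
python3 -m crank '[[[0,0,-0.3],0],[[0,0,-0.6],0],[[0,0,-0.8],0],[[0,0,-0.8],0],[[0,0,-0.8],0],[[0,0,-0.4],0],[[0.1,-0.4,0],0],[[0.1,-0.8,0],0],[[0.1,-0.9,0],0],[[0.1,-0.9,0],0],[[0.1,-0.9,0],0],[[0.1,-0.9,0],0]]' && python3 -m crank '[[[0.1,-0.9,0],0],[[0.1,-0.8,0],0],[[0,-0.5,0],0],[[0,0,0],0.5],[[0,0,0],0.5],[[0,0,0],0.5],[[0,0,0],0],[[0,0,0],0]]'
python3 - <<'E'
from h import *
import json
s=sensors.read_state();a=vision.camera("wrist");cv2.imwrite("pics/w2.png",a[:,:,::-1])
json.dump({k:np.array(s[k]).tolist() for k in("ee_pos","eef_rot")},open("w2.json","w"))
print(proj("wrist",[.5335,-.296,.088]))
E
```

```text
time: 6.78
ee_pos: [0.522, -0.172, 0.1989]
eef_rot: [-0.133, 0.991, -0.0, -0.001]
ft_force: [-0.0, 0.2, -0.9]
width: 0.0156
grip_force: 40.0
time: 7.78
ee_pos: [0.5343, -0.2355, 0.1997]
eef_rot: [-0.029, 1.0, 0.0, -0.0]
ft_force: [-0.2, 0.1, -1.0]
width: 0.0154
grip_force: 40.0
[201.28303254 197.05750605]
```

View pics/w2.png

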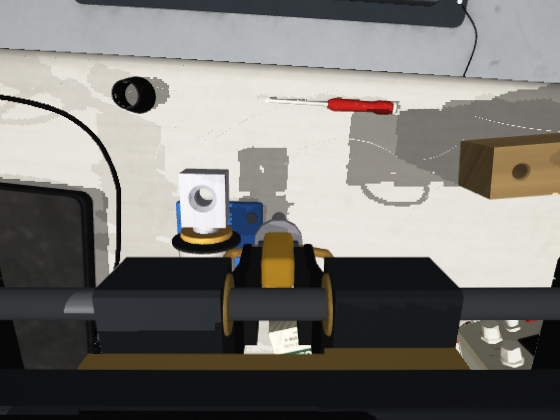

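The flat end is upright in the image at (180–229, 169–230), with its hole at about (204,198). The pin's flange shows at (279,232) and its ring is still back. I'll measure the hole and the flat's yaw.

```bash
python3 - <<'E'
from h import *
import json
s=json.load(open("w2.json"));a=cv2.imread("pics/w2.png")
g=cv2.cvtColor(a,cv2.COLOR_BGR2GRAY);hs=cv2.cvtColor(a,cv2.COLOR_BGR2HSV)
Rm=R.from_quat(s["eef_rot"]).as_matrix();P=lambda q,z=.088:(Rm.T@(onz("wrist",q,z,s)-s["ee_pos"]))
c=g[165:245,172:236];cv2.imwrite("pics/c2.png",np.hstack([cv2.resize(c,None,fx=6,fy=6,interpolation=cv2.INTER_CUBIC),cv2.resize(g[205:285,247:311],None,fx=6,fy=6,interpolation=cv2.INTER_CUBIC)]))
print(s["ee_pos"]);[print(q,P(q).round(4)) for q in((204,198),(180,170),(229,170),(180,220),(229,220))]
E
```

```text
[0.5342610923401473, -0.23545724269741533, 0.19971649377162173]
(204, 198) [ 0.0036 -0.0583  0.1117]
(180, 170) [ 0.0261 -0.0756  0.1117]
(229, 170) [ 0.026  -0.0375  0.1117]
(180, 220) [-0.0148 -0.0788  0.1117]
(229, 220) [-0.0149 -0.0391  0.1117]
```

View pics/c2.png

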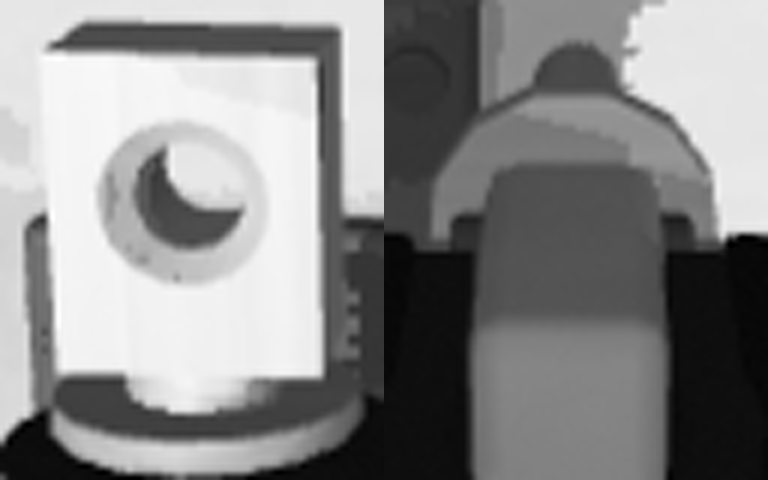

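```bash
python3 - <<'E'
from h import *
import json
s=json.load(open("w2.json"))
Rm=R.from_quat(s["eef_rot"]).as_matrix();P=lambda q,z=.088:(Rm.T@(onz("wrist",q,z,s)-s["ee_pos"])).round(4)
C=lambda u,v:px(u,v,172,165,6);F=lambda u,v:px(u-384,v,247,205,6)
print("hole",P(C(182,203)),"bottom rim circ",P(C(182,203)))
print([P(C(*q)).tolist() for q in((42,52),(317,57),(57,372),(323,378))])
print("headtop edge",[P(F(*q),s["ee_pos"][2]+.013).tolist() for q in((473,320),(668,320))])
zo=s["ee_pos"][2]-.031
print("flange front edge top z+4?",P(F(575,92),zo+.003),"sides",P(F(433,190),zo),P(F(716,190),zo))
print("tip",P(F(575,43),zo-.05))
E
```

```text
hole [ 0.0032 -0.0599  0.1117] bottom rim circ [ 0.0032 -0.0599  0.1117]
[[0.0235, -0.0769, 0.1117], [0.0228, -0.0412, 0.1117], [-0.0205, -0.0783, 0.1117], [-0.0213, -0.0423, 0.1117]]
headtop edge [[0.0085, -0.0072, -0.013], [0.0085, 0.0076, -0.013]]
flange front edge top z+4? [0.013  0.0007 0.028 ] sides [ 0.0021 -0.013   0.031 ] [0.0021 0.0142 0.031 ]
tip [0.0015 0.0008 0.081 ]
```

```bash
python3 -m crank '[[[0.05,-0.4,0],0],[[0.05,-0.8,0],0],[[0,-0.6,0],0],[[0,-0.2,0],0],[[0,0,0],0],[[0,0,0.4],0],[[0,0,0.6],0],[[0,0,0.5],0],[[0,0,0.3],0],[[0,0,0],0]]' && python3 -m crank '[[[0,0,0.2],0],[[0,0,0.2],0],[[0,0,0.15],0],[[0,0,0.1],0],[[0,0,0],0]]'
```

```text
time: 9.07
ee_pos: [0.5344, -0.2953, 0.1452]
eef_rot: [-0.029, 1.0, 0.0, -0.001]
ft_force: [-0.8, -0.2, -0.5]
width: 0.0154
grip_force: 40.0
time: 9.7
ee_pos: [0.5347, -0.2955, 0.1263]
eef_rot: [-0.029, 1.0, 0.0, -0.0]
ft_force: [0.6, 0.9, -2.2]
width: 0.0157
grip_force: 40.0
```

```bash
python3 -m crank '[[[0,0,0.1],0],[[0,0,0.1],0],[[0,0,0.03],0],[[0,0,0],0],[[0,0,0],0]]'
python3 - <<'E'
from h import *
for n in("scene","side"): cv2.imwrite(f"pics/{n}3.png",vision.camera(n)[:,:,::-1])
a=cv2.imread("pics/scene3.png");b=cv2.imread("pics/side3.png")
cv2.imwrite("pics/c3.png",np.hstack([cv2.resize(i[v:v+120,u:u+80],None,fx=5,fy=5,interpolation=cv2.INTER_CUBIC) for i,u,v in((a,370,200),(b,340,205))]))
E
```

```text
time: 10.32
ee_pos: [0.5349, -0.2955, 0.1197]
eef_rot: [-0.029, 1.0, 0.0, 0.0]
ft_force: [0.2, -0.1, -1.6]
width: 0.0153
grip_force: 40.0
```

View pics/c3.png

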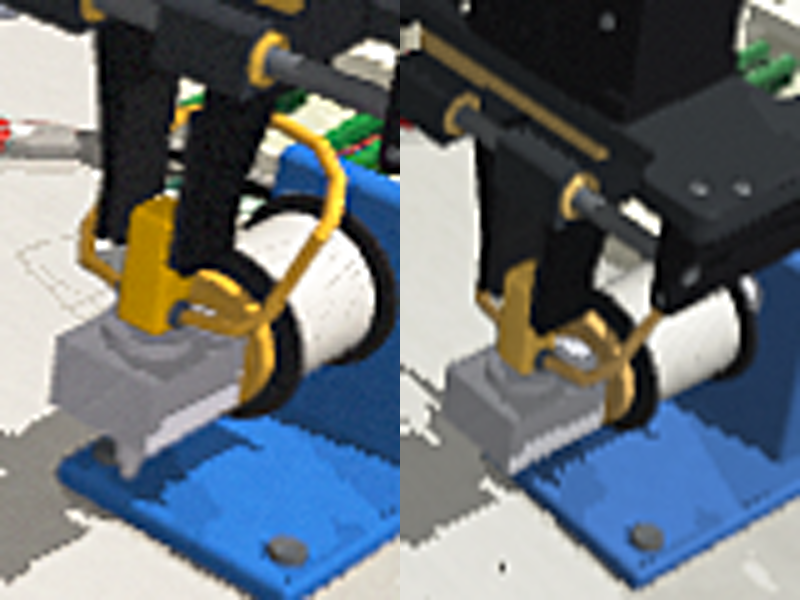

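The pin is in the hole with its flange on the flat (within about 1 mm), and the ring leans back over the reel. Next I'll press lightly, release, retreat up, and check how high the blue upright behind the reel is.

```bash
python3 -m crank '[[[0,0,0.04],0],[[0,0,0],0],[[0,0,0],0]]' && python3 -m crank '[[[0,0,0],0],[[0,0,0],0],[[0,0,0],0],[[0,0,0],0],[[0,0,-0.3],0],[[0,0,-0.6],0],[[0,0,-0.7],0],[[0,0,-0.6],0],[[0,0,-0.2],0],[[0,0,0],0]]' 0.5
python3 - <<'E'
from h import *
for n in("scene","side"): cv2.imwrite(f"pics/{n}4.png",vision.camera(n)[:,:,::-1])
a=cv2.imread("pics/scene4.png");b=cv2.imread("pics/side4.png")
cv2.imwrite("pics/c4.png",np.hstack([cv2.resize(i[v:v+120,u:u+80],None,fx=5,fy=5,interpolation=cv2.INTER_CUBIC) for i,u,v in((a,390,200),(b,360,205))]))
for x in(.61,.63,.65):
    o,d=ray("scene",px(285,150,370,200)); print(x,o+d*(x-o[0])/d[0])
E
```

```text
time: 10.8
ee_pos: [0.535, -0.2956, 0.119]
eef_rot: [-0.029, 1.0, 0.0, 0.0]
ft_force: [-1.2, 1.3, 5.5]
width: 0.0154
grip_force: 40.0
time: 12.05
ee_pos: [0.5349, -0.2956, 0.1906]
eef_rot: [-0.029, 1.0, 0.0, 0.0]
ft_force: [0.3, 0.7, -0.2]
width: 0.0436
grip_force: 0.0
0.61 [ 0.61       -0.28341131  0.1222982 ]
0.63 [ 0.63       -0.27059414  0.11083165]
0.65 [ 0.65       -0.25777697  0.0993651 ]
```

View pics/c4.png

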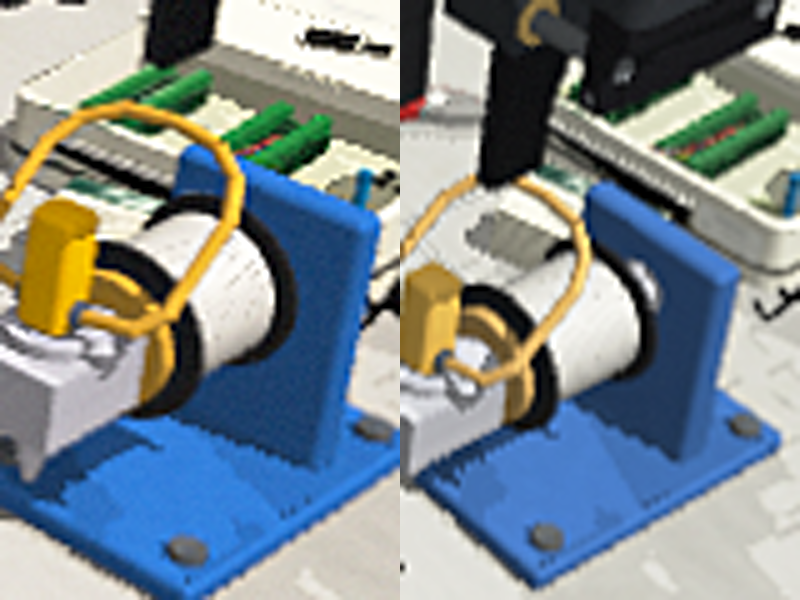

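The pin is released and stands seated, with its ring back. The upright's top corners are at (185,150) and (378,215) in the scene crop, and (592,188) and (738,275) in the side crop.

```bash
python3 - <<'E'
from h import *
for a,b in(((185,150),(592,188)),((378,215),(738,275))):
    print(tri(ray("scene",px(*a,390,200)),ray("side",px(b[0]-400,b[1],360,205))))
E
```

```text
(array([ 0.6453579 , -0.26028905,  0.10221567]), np.float64(0.0009584132860155828))
(array([ 0.64916589, -0.32943746,  0.10637625]), np.float64(0.0011993671466830357))
```

```bash
python3 -m crank '[[[-0.4,0,0],0],[[-0.8,0,0],0],[[-0.8,0,0],0],[[-0.4,0,0],0],[[0,0,0],0],[[0,0,0.4],0],[[0,0,0.7],0],[[0,0,0.6],0],[[0,0,0.2],0],[[0,0,0],0]]' 0 10
```

```text
time: 13.4
ee_pos: [0.6064, -0.2914, 0.1329]
eef_rot: [-0.028, 1.0, 0.0, -0.0]
ft_force: [0.6, 0.1, 0.3]
width: 0.0004
grip_force: 0.0
```

```bash
python3 -m crank '[[[0.2,0,0],0],[[0.25,0,-0.08],0],[[0.25,0,-0.1],0],[[0.25,0,-0.1],0],[[0.25,0,-0.1],0],[[0.25,0,-0.1],0],[[0.25,0,-0.1],0],[[0.25,0,-0.05],0],[[0.2,0,0],0],[[0.2,0,0],0],[[0.2,0,0],0],[[0,0,0],0]]'; python3 -m crank '[[[0,0,0],0],[[0,0,0],0],[[0,0,0],0],[[0,0,0],0],[[0,0,-1],0],[[0,0,-1],0],[[0,0,0],0],[[0,0,0],0]]'
python3 - <<'E'
from h import *
for n in("scene","side"): cv2.imwrite(f"pics/{n}5.png",vision.camera(n)[:,:,::-1])
a=cv2.imread("pics/scene5.png");b=cv2.imread("pics/side5.png")
cv2.imwrite("pics/c5.png",np.hstack([cv2.resize(i[v:v+120,u:u+80],None,fx=5,fy=5,interpolation=cv2.INTER_CUBIC) for i,u,v in((a,360,210),(b,330,220))]))
E
```

```text
time: 14.9
ee_pos: [0.5299, -0.2959, 0.1523]
eef_rot: [-0.028, 1.0, 0.0, -0.0]
ft_force: [0.1, -0.5, 0.8]
width: 0.0006
grip_force: 0.0
time: 15.9
ee_pos: [0.5301, -0.2956, 0.2117]
eef_rot: [-0.029, 1.0, 0.0, -0.0]
ft_force: [1.2, 0.3, -0.6]
width: 0.0006
grip_force: 0.0
```

View pics/c5.png

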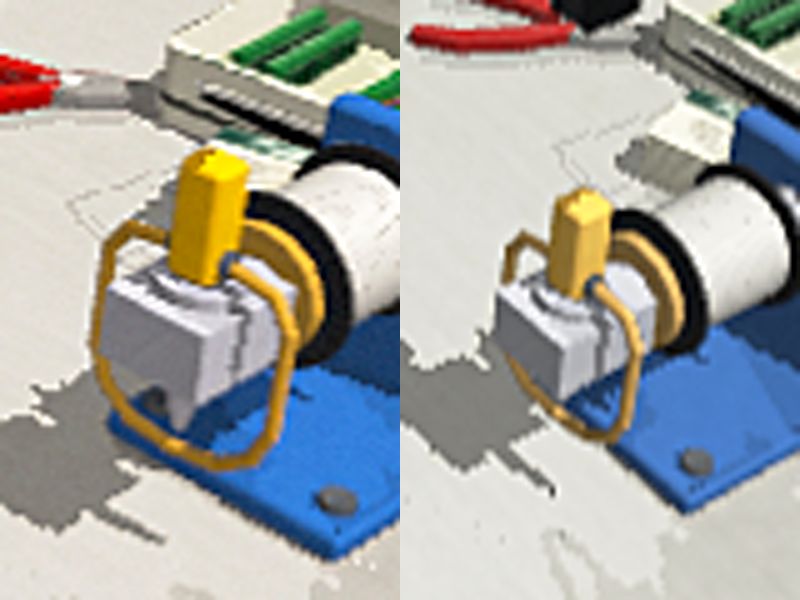

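The ring is round the shaft's end with its bottom at (190,455) in the scene crop and (590,435) in the side crop. I'll check its angle and the head's tilt in numbers.

```bash
python3 - <<'E'
from h import *
t=lambda a,b:tri(ray("scene",px(*a,360,210)),ray("side",px(b[0]-400,b[1],330,220)))
print("ring end mid",t((188,450),(588,432)),"head top",t((212,162),(583,202)))
print("hinge R",t((232,262),(596,285)))
z=.034
for n,q in(("scene",px(188,450,360,210)),("side",px(188,432,330,220))): print(onz(n,q,z))
for n,q in(("scene",px(212,162,360,210)),("side",px(183,202,330,220))): print(onz(n,q,.132))
E
```

```text
ring end mid (array([ 0.53897334, -0.30149652,  0.02697933]), np.float64(0.007104141179427759)) head top (array([ 0.53327071, -0.29579483,  0.13081556]), np.float64(0.0005963005119404002))
hinge R (array([ 0.53080004, -0.30916627,  0.1044152 ]), np.float64(0.0005626030982119888))
[ 0.53174509 -0.30296233  0.034     ]
[ 0.53360238 -0.31074715  0.034     ]
[ 0.53125319 -0.29752487  0.132     ]
[ 0.53231309 -0.29648183  0.132     ]
```

```bash
python3 -c "
from bench import r
print(r.close_job())"
```

```text
the job is handed in; nothing more can be done
None
```

The linchpin is seated in the shaft's hole with its ring swung over and hanging round the shaft's end. The plain pin was left in the block and never touched, and I've handed in the job at about 16 s; it returned no verdict.

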